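Cover a handheld case and hold it pressed into the bonding jig

TASK

Set the loose red cover squarely onto the open red case where the case lies on the aluminium jig plate, so that its studs drop inside the case and it sits fully home. Then push the closed case across the plate until its whole long side lies flush along the steel fence, and press it firmly forwards against the fence and down onto the plate at once, with one diagonal push, never so hard that the plastic cracks. Finish while still holding that push (the glue is setting: do not let go), and leave the wire spool, the mouse and the screwdriver where they are.

Things in the scene. Friction and masses are not known exactly. Their poses are not given: they have to be found in the camera images.
- cover_hump (a point): Loose cover, red, 90 g, left or right of the jig: plate 86 (x) x 146 (y) x 4 mm; on it a solid hump 40 (x) x 70 (y) x 24 mm high to grip or push; below, 4 tapered studs 12 mm long (16 mm wide at plate, 8 at tip), 29 (x) and 59 (y) mm off centre. Point: hump centre, half-way up, 12 mm over the plate's top, 28 mm over stud tips and desk. z up. Half a turn about z is the same.
- case: Lower case half: red open tray, green circuit board inside, 220 g, loose on the jig plate, short of the fence and askew. 90 (x) x 150 (y) x 28 mm high, walls 6 mm. Origin: centre of underside, z up. Seated, the cover's plate lies on the rim, studs inside the walls with 2 mm play, hump centre 44 mm above this origin, x axes parallel or reversed.
- case_rim (a point): Centre of the case's open mouth, level with its rim, 28 mm above its underside. Pushing the seated cover sideways takes the case along by the studs; pressing down hard on the way makes it stick on the plate. Pressed against fence or plate with more than 70 N the plastic cracks; 10 to 25 N each way is a good firm push.
- bed: Jig plate: fixed aluminium plate on the desk, 250 (x) x 220 (y) x 8 mm thick; place and yaw vary. Origin: centre of its underside, on the desk; the top face is 8 mm above. x points to the fence.
- fence: Fence: fixed steel bar along the jig plate's far edge, 30 (x) x 220 (y) x 20 mm high (lower than the case). Origin: middle of the bottom edge of its face to the case, on the plate's top. x points away from the case, square to that face: push along +x. y runs along it. A flush case has its origin at x = -45 mm here, and y within 35 mm of 0 so that its whole side bears.
- spool: Bystander: white plastic wire spool, flanges 110 mm in diameter, 38 mm high, lying flat on the desk on the other side of the jig from the cover. Origin: centre of its underside.
- mouse: Bystander: rounded computer mouse, 104 by 60 by 34 mm, on the desk. Origin: centre of its underside.
- driver: Bystander: screwdriver about 150 mm long, lying on the desk beyond the fence.
Not all that is in view belongs to the job. What is shaped like the part that bears cover_hump but turquoise or yellow is not meant.

How it is judged:
By the outcome, as a careful person would: the job done as asked, in the order asked, and still so for the second after the job is handed in, while the arm keeps its last pose, push and grip.
It also fails if it takes over 48 s, if anything falls off the work surface, if the arm or the gripper's body presses on something with over 40 N, if the wrist force passes 120 N, or if a joint passes its speed limit or range.

ROBOT

A 6-joint arm with a two-finger parallel gripper is mounted at the origin on the work surface. World frame = base frame: x ahead of the robot, y to its left, z up, the work surface at z = 0. Lengths are in m, angles in rad, forces in N, time in s.
With the tool pointing down it reaches from about 0.25 to 0.8 m from the base axis. Payload 8.5 kg.
Tool frame: the origin (TCP) lies at the centre of the arm's flange, where the gripper is bolted on; the fingertips stand 173 mm ahead of it and the grasp point (between the pads) lies 155 mm ahead of it; z points along the fingers, y is the line along which they close (so a half turn about z gives the same grasp; the last joint's range is limited). The gripper opens to 85 mm and grips with 20 to 120 N. Pads are 22 mm wide; open, the fingers measure 114 mm over their backs; the gripper's body (76 mm by 85 mm) begins 54 mm behind the grasp point. The pads swing forward as they close: fully open they stand 13 mm farther back than shut.
Start: joints at [-1.174, 0.238, -0.013, 1.319, 0, 1.571], TCP at [0.203, -0.484, 0.405] pointing down, gripper open.
Joint ranges: [-2.66, 2.66], [-1.03, 1.9], [-1.14, 1.46], [-1.82, 2.27], [-1.45, 1.34], [-3.14, 3.14]. Speed limits (rad/s): [2.22, 2.22, 2.79, 3.14, 3.14, 3.14].

INTERFACE

Orientations are given as a unit quaternion [x, y, z, w].
In Python, from workcell import robot, vision gives the robot as it stands.
- The arm moves only by the tool drive_tool, never from a script. Its argument "motion" is text: rows parted by semicolons, each of 7 numbers parted by spaces: the shift along the world's x, y, z normalised to -1 to 1, where 1 is 0.2 m, then the turn, a rotation vector about the world's x, y, z normalised to -1 to 1, where 1 is 60 degrees, then the opening in per cent of the stroke, from 0 (shut) to 100 (fully open). A call has 1 to 5 rows; each row is the pose to reach, as a shift and turn from the pose commanded when the call began; what a row does not reach only later rows make up. A row lasts 1/12 s, in which the tool goes at most 41.7 mm and 7.16 degrees, less where a joint would pass 70% of its speed; a pose out of reach is approached as far as the arm can. A call with a number of a shift or a turn outside -1 to 1 is refused whole. A call with a gripper value outside its range is refused whole. The fingers move at their own pace and stop on an object; "newtons" is the grip in N (left out, the last holds). Time passes only in rows, so rows that repeat a pose let the fingers close. It gives the time, the measured TCP pose, the force, the opening and the grip force at its end, in the units of the state.
- robot.get_state(): the state, without advancing time (a new reading comes with each control period).
- vision.capture(name): name is "scene" or "top" or "wrist"; returns the picture (400x640x3 uint8, red, green, blue); there is no depth.
- vision.camera_model(name): a dict with "vfov" (degrees; the focal length in pixels is half the picture's height over the tangent of half this angle, whatever the lens; pixels are square), "cx", "cy" (the principal point, pixels), "cam_to_world" (4x4, takes a point from camera to world coordinates). Camera axes: x right, y down, z forward; pixel columns grow to the right and rows downward; lengths in m; the calibration is good to about 2 mm. A picture is of the moment at which its call begins: read the wrist's pose just before it. camera_model takes no time and is no camera call; for the wrist camera it gives the pose at the moment of the call.
- robot.job_done(): hands the job in; it is judged then, once.
Trained networks look in the newest picture that a camera, given by its name, has taken for a name from the list of things; names that differ only in an ending like _2 or _b are one class to them, and where a whole thing is asked for, a point or a joint stands for the part that bears it (a point fixed in the world has none). Each returns a list of dicts, best first, with "p" (0 to 1); they miss things now and then, are a little off and sometimes report something else, mostly with a low value. They report only what shows in the picture. A call takes as long as a camera call. They do not tell look-alikes from the thing itself.
- vision.outline_of(camera, name): "mask" (400x640 bool, what is visible of it).
- vision.place_of(camera, name): "at" ([x, y, z] in m, in the coordinates of the camera as it stood for that picture, good to about 4 mm: a listed point, or the origin of a listed thing).
The state is a dict: "time_s": time; "qpos": joint angles; "qvel": joint speeds; "joint_torque": joint torques, N m; "ee_pos": TCP position; "tool_rot": TCP orientation; "contact_force": force on the tool from outside, world axes, zero at the start; "moment": the same for the moment, N m; "opening": finger opening in m; "finger_force": force on a finger pad.
Only numpy, scipy, OpenCV 4.12 (cv2) and the standard library are available. Lean on these libraries where they do the work, as an engineer would, in place of code of your own. Each camera call takes 0.05 s, during which the arm holds its last target. There are 200 camera calls.

## Working session

There is one attempt and no reset: what is moved stays moved. The work goes in short steps, Python scripts to look and compute and a tool call to move; the robot and the scene stay as the last step left them, time stands still between calls to the robot, and variables do not carry over. Pictures are saved under pics/ and viewed, at most 10 in all, crops included, and the job is handed in when it is done.

Besides the shell and the picture viewer there is one more tool, called after "Emit:" in YAML: its name, and indented under it one key for each argument. drive_tool: Moves the arm, as the interface text tells. Its arguments: {"type":"object","properties":{"motion":{"type":"string"},"newtons":{"type":"number"}},"required":["motion"]}

```bash
mkdir -p pics; cat > h.py <<'E'
import numpy as np, cv2
from workcell import robot, vision
def cap(n,f=None):
    im=vision.capture(n)
    if f: cv2.imwrite('pics/'+f,cv2.cvtColor(im,cv2.COLOR_RGB2BGR))
    return im
def fl(m): return 200/np.tan(np.radians(m['vfov'])/2)
def w(m,p): return (m['cam_to_world']@np.r_[p,1])[:3]
def pix(m,P):
    c=np.linalg.inv(m['cam_to_world'])@np.r_[P,1]; return np.array([m['cx']+fl(m)*c[0]/c[2], m['cy']+fl(m)*c[1]/c[2]])
def onz(m,uv,z):
    T=np.array(m['cam_to_world']); d=T[:3,:3]@np.array([(uv[0]-m['cx'])/fl(m),(uv[1]-m['cy'])/fl(m),1]); o=T[:3,3]
    return o+d*(z-o[2])/d[2]
E
python3 - <<'E'
from h import *
np.set_printoptions(precision=4,suppress=True)
a=cap('scene');b=cap('top')
cv2.imwrite('pics/a.png',cv2.cvtColor(np.vstack([a,b])[:, :],cv2.COLOR_RGB2BGR)) 
cv2.imwrite('pics/scene.png',cv2.cvtColor(a,cv2.COLOR_RGB2BGR));cv2.imwrite('pics/top.png',cv2.cvtColor(b,cv2.COLOR_RGB2BGR))
for c in ['scene','top']:
    m=vision.camera_model(c); print(c,m['vfov'],m['cx'],m['cy'],np.array(m['cam_to_world']).round(3).tolist())
    for n in ['cover_hump','case','case_rim','bed','fence','spool','mouse']:
        for r in vision.place_of(c,n)[:4]: 
            P=w(m,r['at']);print(n,round(r['p'],2),P,pix(m,P).round())
s=robot.get_state();print(s)
E
```

```text
scene 47.64052685984063 319.7950256366604 198.28603386968496 [[0.71, 0.577, -0.404, 0.988], [0.704, -0.582, 0.406, -0.41], [-0.001, -0.573, -0.819, 0.966], [0.0, 0.0, 0.0, 1.0]]
cover_hump 0.97 [0.2642 0.3169 0.0254] [320.  98.]
cover_hump 0.97 [0.6864 0.2466 0.0287] [418. 191.]
case 0.97 [ 0.4725 -0.012   0.0056] [287. 207.]
case_rim 0.56 [ 0.4712 -0.0123  0.0364] [286. 200.]
fence 0.93 [0.5961 0.0274 0.0047] [332. 227.]
spool 0.78 [ 0.5003 -0.2922  0.0008] [205. 287.]
mouse 0.66 [ 0.6757  0.4071 -0.0036] [448. 162.]
top 42.73909033368004 309.33059567251746 199.40187931526467 [[-0.008, -0.996, 0.088, 0.401], [-1.0, 0.006, -0.026, 0.067], [0.025, -0.088, -0.996, 1.325], [0.0, 0.0, 0.0, 1.0]]
cover_hump 0.97 [0.6876 0.2469 0.0292] [225. 133.]
cover_hump 0.93 [0.2652 0.3114 0.0349] [198. 300.]
cover_hump 0.85 [0.4796 0.3049 0.0307] [202. 214.]
case 0.91 [ 0.4657 -0.0124  0.0082] [327. 219.]
case_rim 0.93 [ 0.4661 -0.0135  0.0385] [328. 218.]
bed 0.95 [ 0.5015  0.007  -0.0007] [319. 206.]
bed 0.59 [ 0.4683 -0.012   0.0336] [327. 218.]
fence 0.77 [0.5916 0.0246 0.0069] [312. 171.]
spool 0.63 [ 0.503  -0.2917 -0.001 ] [433. 204.]
mouse 0.91 [ 0.6786  0.399  -0.0009] [169. 139.]
{'time_s': 0.8, 'qpos': array([-1.174 ,  0.2382, -0.0135,  1.3192, -0.    ,  1.5708]), 'qvel': array([ 0.    , -0.0014,  0.0022,  0.0013,  0.0009, -0.0007]), 'joint_torque': array([ -0.0007, -53.851 ,  34.6686,   0.0029,  -0.0001,   0.    ]), 'ee_pos': array([ 0.2029, -0.4842,  0.4047]), 'tool_rot': array([ 0.9804,  0.1971, -0.    , -0.    ]), 'contact_force': array([0.5467, 0.3082, 0.0122]), 'moment': array([ 0.0243,  0.0285, -0.0567]), 'finger_force': 0.0, 'opening': 0.08522962182061684}
```

View pics/top.png

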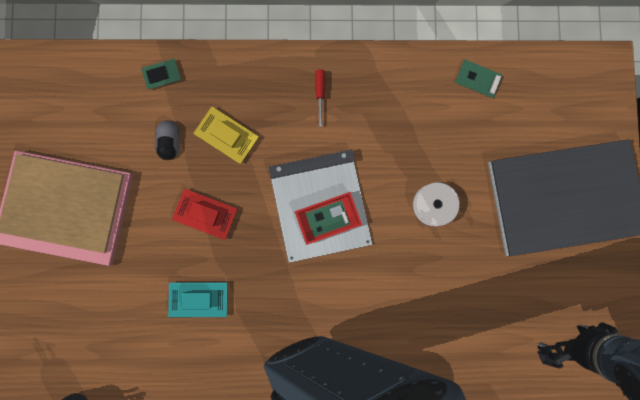

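View pics/scene.png

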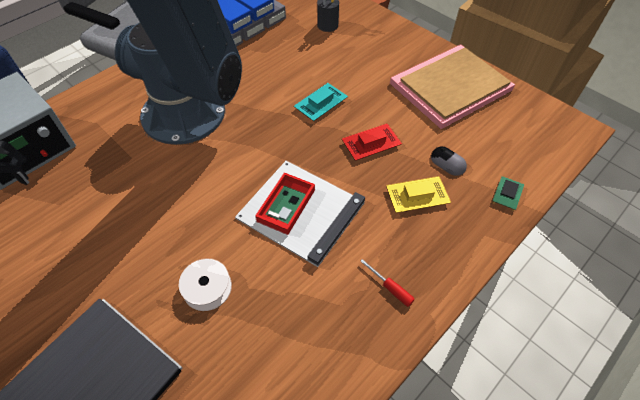

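The top picture shows three look-alikes: yellow (225,133), red (205,212) and turquoise (198,300). The red one, at about (0.48, 0.305), is the one I want. The case is at (327,219), the fence at (312,165), the spool at (437,204), the mouse at (168,139) and the screwdriver at (320,97). I'll check the choice in a close crop and measure yaws.

```bash
cat >> h.py <<'E'
def red(im):
    h=cv2.cvtColor(im,cv2.COLOR_RGB2HSV); return (((h[...,0]<6)|(h[...,0]>174))&(h[...,1]>170)&(h[...,2]>70)).astype(np.uint8)
def comps(mk,amin=200):
    n,l,s,c=cv2.connectedComponentsWithStats(mk); return [(l==i,s[i],c[i]) for i in range(1,n) if s[i][4]>amin]
def rect(m,mask,z):
    ys,xs=np.nonzero(mask); P=np.array([onz(m,(x,y),z)[:2] for x,y in zip(xs,ys)])*1000
    (c,(a,b),t)=cv2.minAreaRect(P.astype(np.float32))
    if a<b: a,b,t=b,a,t+90
    return np.array(c)/1000,a,b,(t+90)%180-90   # t: yaw of long side in world
E
python3 - <<'E'
from h import *
a=cv2.imread('pics/scene.png')[:,:,::-1].copy();b=cv2.imread('pics/top.png')[:,:,::-1].copy()
cv2.imwrite('pics/crop.png',cv2.resize(b[150:280,150:390][:,:,::-1],None,fx=3,fy=3,interpolation=cv2.INTER_CUBIC))
m=vision.camera_model('top')
for k,s,c in comps(red(b),150): print(s,c.round(), [rect(m,k,z) for z in (0.016,0.036)])
for n in ['bed','fence','spool']:
    for r in vision.outline_of('top',n)[:1]: print(n,r['p'],rect(m,r['mask'],{'bed':.008,'fence':.028,'spool':.038}[n]))
    mm=vision.camera_model('scene')
    
m=vision.camera_model('wrist');print(m, robot.get_state()['time_s'])
E
```

```text
[315  70  10  28 249] [320.  83.] [(array([0.82174561, 0.00347568]), 72.75353240966797, 23.68833351135254, -0.5256729125976562), (array([0.81531061, 0.00444033]), 71.64154052734375, 23.3262882232666, -0.5256729125976562)]
[ 172  189   65   51 1783] [204. 214.] [(array([0.48105359, 0.3009993 ]), 145.8347930908203, 85.84943389892578, 68.74906921386719), (array([0.47982578, 0.29741663]), 143.60585021972656, 84.5373306274414, 68.74909973144531)]
[296 193  65  50 851] [329. 217.] [(array([ 0.4691886 , -0.01424751]), 147.2136993408203, 86.48211669921875, -70.89032363891602), (array([ 0.46814206, -0.01301196]), 144.96372985839844, 85.16033172607422, -70.89032363891602)]
bed 0.76 (array([0.4851445 , 0.00253899]), 222.27920532226562, 221.90341186523438, 11.404539108276367)
fence 0.74 (array([0.60738678, 0.02621557]), 218.6645965576172, 32.95021057128906, -78.21841049194336)
spool 0.79 (array([ 0.49978165, -0.28871167]), 116.61327362060547, 108.57984161376953, -64.64173316955566)
{'vfov': 65.48908889293172, 'cx': 321.3606174720714, 'cy': 197.1113656925801, 'cam_to_world': array([[ 3.86067394e-01, -8.84130837e-01, -2.63181745e-01,
         2.70013095e-01],
       [-9.22470475e-01, -3.70156125e-01, -1.09693504e-01,
        -4.55918843e-01],
       [-4.34925142e-04,  2.85126474e-01, -9.58489804e-01,
         3.73593903e-01],
       [ 0.00000000e+00,  0.00000000e+00,  0.00000000e+00,
         1.00000000e+00]])} 0.95
```

View pics/crop.png

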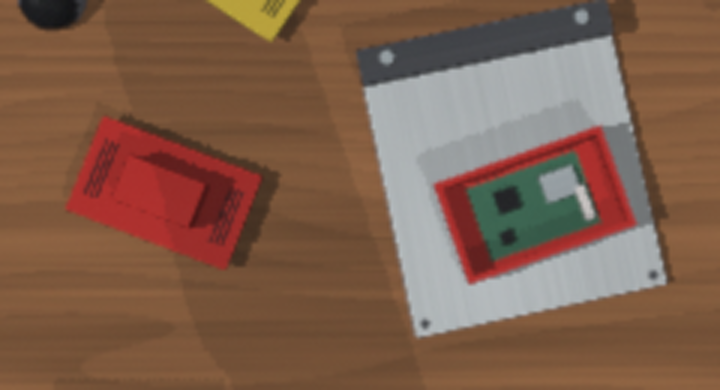

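The crop confirms it: a red cover with its hump at about (150,185) in the crop, and the case with its green board at about (535,205), short of the fence and slightly askew. Next I move above the cover with the tool yaw matched, so the fingers close along the hump's 40 mm side.

Emit:
drive_tool:
  motion: "0.07 0.2 -0.01 0 0 0.04 100; 0.14 0.4 -0.02 0 0 0.08 100; 0.21 0.6 -0.04 0 0 0.12 100; 0.28 0.8 -0.05 0 0 0.16 100; 0.35 0.98 -0.07 0 0 0.2 100"

```text
time_s: 1.37
ee_pos: [0.2727, -0.2868, 0.3908]
tool_rot: [0.954, 0.299, 0.0, 0.0]
contact_force: [1.8, -0.6, 0.1]
opening: 0.0854
finger_force: 0.0
```

Emit:
drive_tool:
  motion: "0.07 0.2 -0.01 0 0 0.04 100; 0.14 0.4 -0.02 0 0 0.08 100; 0.21 0.6 -0.04 0 0 0.12 100; 0.28 0.8 -0.05 0 0 0.16 100; 0.35 0.98 -0.07 0 0 0.2 100"

```text
time_s: 1.78
ee_pos: [0.3425, -0.0909, 0.3772]
tool_rot: [0.918, 0.397, 0.001, 0.0]
contact_force: [0.7, -0.5, 0.0]
opening: 0.0857
finger_force: 0.0
```

Emit:
drive_tool:
  motion: "0.07 0.2 -0.01 0 0 0.04 100; 0.14 0.4 -0.02 0 0 0.08 100; 0.21 0.6 -0.04 0 0 0.12 100; 0.28 0.8 -0.05 0 0 0.16 100; 0.35 0.98 -0.07 0 0 0.2 100"

```text
time_s: 2.2
ee_pos: [0.4125, 0.1052, 0.3631]
tool_rot: [0.871, 0.492, 0.001, 0.0]
contact_force: [1.6, -1.3, 0.1]
opening: 0.0855
finger_force: 0.0
```

Emit:
drive_tool:
  motion: "0.07 0.2 -0.01 0 0 0.04 100; 0.14 0.4 -0.02 0 0 0.08 100; 0.21 0.6 -0.04 0 0 0.12 100; 0.28 0.8 -0.05 0 0 0.16 100; 0.34 0.98 -0.07 0 0 0.17 100"

```text
time_s: 2.62
ee_pos: [0.4808, 0.3012, 0.3488]
tool_rot: [0.824, 0.567, 0.0, 0.0]
contact_force: [0.0, 0.0, -0.2]
opening: 0.0856
finger_force: 0.0
```

```bash
python3 - <<'E'
from h import *
import time
np.set_printoptions(precision=4,suppress=True)
m=vision.camera_model('wrist');im=cap('wrist','w1.png')
for r in vision.place_of('wrist','cover_hump')[:3]: print(r['p'],w(m,r['at']),pix(m,w(m,r['at'])))
for k,s,c in comps(red(im),800): print(s,c.round(), rect(m,k,0.016))
s=robot.get_state(); print(s['ee_pos'],s['contact_force'],s['time_s'])
E
```

```text
0.82 [0.6865 0.2515 0.0276] [545.2421 155.9009]
0.75 [0.4822 0.3004 0.029 ] [322.8232 184.5753]
0.7 [0.2624 0.3193 0.0241] [116.4276 240.8032]
[  277   103    92   144 11883] [322. 174.] (array([0.4822, 0.3026]), 145.39500427246094, 85.75392150878906, 68.8148193359375)
[0.4818 0.3037 0.3471] [-0.3264  0.473   0.3652] 2.7167
```

View pics/w1.png

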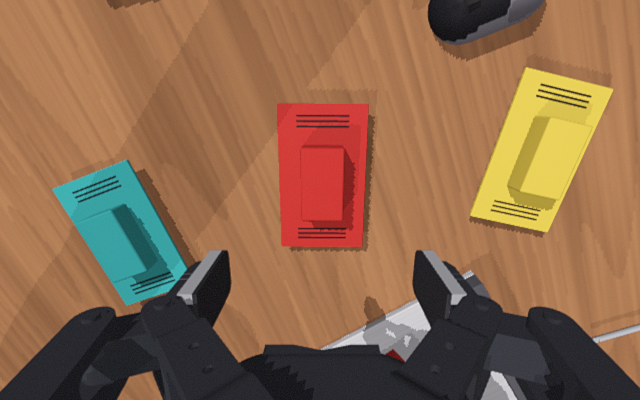

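The wrist view shows the red cover at about (323,174), lying between turquoise (120,230) and yellow (540,150). It measures 145 x 86 mm, which matches, and its yaw is aligned with the tool. Now I descend.

Emit:
drive_tool:
  motion: "0 -0.01 -0.2 0 0 0 65; 0 -0.01 -0.4 0 0 0 65; 0 -0.01 -0.58 0 0 0 65; 0 -0.01 -0.7 0 0 0 65; 0 -0.01 -0.7 0 0 0 65"

```text
time_s: 3.13
ee_pos: [0.4786, 0.2954, 0.2041]
tool_rot: [0.825, 0.566, -0.004, -0.0]
contact_force: [-0.6, -1.0, 0.1]
opening: 0.0559
finger_force: 0.0
```

Emit:
drive_tool:
  motion: "0 0 -0.02 0 0 0 65; 0 0 -0.04 0 0 0 65; 0 0 -0.06 0 0 0 65; 0 0 -0.06 0 0 0 65; 0 0 -0.06 0 0 0 65"

```text
time_s: 3.55
ee_pos: [0.4809, 0.297, 0.1978]
tool_rot: [0.824, 0.566, 0.001, -0.0]
contact_force: [0.1, -0.2, 0.3]
opening: 0.0553
finger_force: 0.0
```

```bash
python3 - <<'E'
from h import *
im=cap('wrist','w2.png'); s=robot.get_state(); print(s['ee_pos'],s['contact_force'],s['opening'],s['time_s'])
E
```

```text
[0.48082512 0.29701903 0.19773401] [0.32116592 0.07759208 0.06348722] 0.05568927428953954 3.6
```

View pics/w2.png

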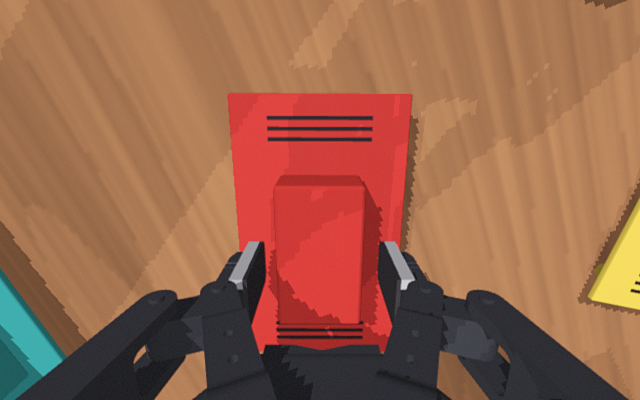

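The open pads straddle the hump in the picture (pads at rows 240-290, hump at rows 185-325), about 4 mm toward its near end. I shift 4 mm, go down 5 mm and close.

Emit:
drive_tool:
  motion: "0.005 0.02 0 0 0 0 65; 0.005 0.02 -0.01 0 0 0 65; 0.005 0.02 -0.02 0 0 0 65; 0.005 0.02 -0.02 0 0 0 65; 0.005 0.02 -0.02 0 0 0 65"

```text
time_s: 4.02
ee_pos: [0.4814, 0.3008, 0.1925]
tool_rot: [0.824, 0.566, -0.0, -0.0]
contact_force: [-0.1, -0.3, -1.0]
opening: 0.0555
finger_force: 0.0
```

Emit:
drive_tool:
  motion: "0 0 0 0 0 0 35; 0 0 0 0 0 0 35; 0 0 0 0 0 0 35; 0 0 0 0 0 0 35; 0 0 0 0 0 0 35"
  newtons: 60

```text
time_s: 4.43
ee_pos: [0.4816, 0.3009, 0.193]
tool_rot: [0.824, 0.566, 0.0, -0.0]
contact_force: [0.1, -0.6, 4.0]
opening: 0.0388
finger_force: 60.7
```

Emit:
drive_tool:
  motion: "0 0 0.1 0 0 0 30; 0 0 0.25 0 0 0 30; 0 0 0.45 0 0 0 30; 0 0 0.6 0 0 0 30; 0 0 0.6 0 0 0 30"

```text
time_s: 4.85
ee_pos: [0.4827, 0.3016, 0.3187]
tool_rot: [0.824, 0.566, 0.004, 0.0]
contact_force: [0.8, 1.0, -0.7]
opening: 0.0384
finger_force: 60.7
```

```bash
cat > fit.py <<'E'
from h import *
from scipy.optimize import minimize
def hullmask(pts,ss=4):
    im=np.zeros((400*ss,640*ss),np.uint8)
    cv2.fillConvexPoly(im,np.round((cv2.convexHull(np.float32(pts)).reshape(-1,2)+.5)*ss-.5).astype(np.int32),255)
    return cv2.resize(im,(640,400),interpolation=cv2.INTER_AREA)/255.
def boxpts(p,boxes):
    c,s=np.cos(p[2]),np.sin(p[2]); out=[]
    for x0,x1,y0,y1,z0,z1 in boxes:
        for x in(x0,x1):
            for y in(y0,y1):
                for z in(z0,z1): out.append([p[0]+c*x-s*y,p[1]+s*x+c*y,z])
    return np.array(out)
def fit(obs,boxes,p0):
    # obs: list of (model, mask); compares convex hulls
    H=[]
    for m,k in obs:
        ys,xs=np.nonzero(k); H.append(hullmask(np.c_[xs,ys]))
    def f(q):
        p=np.array(p0)+np.array(q)*[.01,.01,.05]
        return sum(np.abs(hullmask([pix(m,P) for P in boxpts(p,boxes)])-h).sum()/h.sum() for (m,_),h in zip(obs,H))
    r=minimize(f,[0,0,0],method='Nelder-Mead',options=dict(initial_simplex=[[0,0,0],[.5,0,0],[0,.5,0],[0,0,.7]],xatol=.01,fatol=1e-4))
    return np.array(p0)+r.x*[.01,.01,.05],r.fun
E
python3 - <<'E'
from fit import *
np.set_printoptions(precision=4,suppress=True)
cover=[(-.043,.043,-.073,.073,.012,.016),(-.02,.02,-.035,.035,.016,.04)]
case=[(-.045,.045,-.075,.075,.008,.036)]
O={'cover':[],'case':[]}
for n in('top','scene'):
    im=cv2.imread(f'pics/{n}.png')[:,:,::-1].copy(); m=vision.camera_model(n)
    for nm,P in(('cover',[.482,.302,.02]),('case',[.4685,-.0135,.03])):
        u=pix(m,P)
        k=min(comps(red(im),150),key=lambda t:np.hypot(*(t[2]-u))); O[nm].append((m,k[0]))
for nm,bx,p0 in(('cover',cover,[.482,.302,-.37]),('case',case,[.4685,-.0135,.333])):
    for o in (O[nm],O[nm][:1],O[nm][1:]): p,f=fit(o,bx,p0); print(nm,p[:2],np.degrees(p[2]),f)
E
```

```text
cover [0.4816 0.3022] -21.17735659252201 0.0679467781278448
cover [0.481  0.3009] -21.247242979176338 0.013642487298933597
cover [0.4829 0.3038] -21.69170635452721 0.022356396866840732
case [ 0.468 -0.011] 18.848771088490523 0.1575313956501918
case [ 0.4682 -0.0117] 19.19571411199907 0.09565886214707056
case [ 0.4682 -0.0116] 20.562877593748098 0.06102833223398514
```

Emit:
drive_tool:
  motion: "-0.01 -0.16 0 0 0 0.07 30; -0.015 -0.32 0 0 0 0.14 30; -0.02 -0.48 0 0 0 0.21 30; -0.03 -0.64 0 0 0 0.28 30; -0.035 -0.78 0 0 0 0.334 30"

```text
time_s: 5.27
ee_pos: [0.4738, 0.1432, 0.3121]
tool_rot: [0.712, 0.702, -0.001, -0.0]
contact_force: [0.1, 1.1, -1.2]
opening: 0.0389
finger_force: 60.7
```

Emit:
drive_tool:
  motion: "-0.01 -0.16 0 0 0 0.07 30; -0.015 -0.32 0 0 0 0.14 30; -0.02 -0.48 0 0 0 0.21 30; -0.03 -0.64 0 0 0 0.28 30; -0.035 -0.785 0 0 0 0.334 30"

```text
time_s: 5.68
ee_pos: [0.4668, -0.0138, 0.3122]
tool_rot: [0.579, 0.815, -0.0, -0.0]
contact_force: [0.6, -0.0, -1.0]
opening: 0.0394
finger_force: 60.7
```

Emit:
drive_tool:
  motion: "0 0 -0.1 0 0 0 30; 0 0 -0.2 0 0 0 30; 0 0 -0.3 0 0 0 30; 0 0 -0.35 0 0 0 30; 0 0 -0.35 0 0 0 30"

```text
time_s: 6.1
ee_pos: [0.4662, -0.0123, 0.2402]
tool_rot: [0.581, 0.814, -0.001, -0.002]
contact_force: [-0.2, 0.2, -1.2]
opening: 0.0386
finger_force: 60.6
```

Emit:
drive_tool:
  motion: "0 0 0 0 0 0 30; 0 0 0 0 0 0 30; 0 0 0 0 0 0 30"

```text
time_s: 6.35
ee_pos: [0.4679, -0.0121, 0.2435]
tool_rot: [0.581, 0.814, 0.0, 0.001]
contact_force: [-0.1, 0.4, -1.3]
opening: 0.0387
finger_force: 60.6
```

```bash
python3 - <<'E'
from h import *
a=cap('scene'); b=cap('top'); s=robot.get_state(); print(s['ee_pos'],s['tool_rot'],s['contact_force'],s['opening'],s['time_s'])
cv2.imwrite('pics/h1.png',cv2.resize(a[130:270,210:390][:,:,::-1],None,fx=4,fy=4,interpolation=cv2.INTER_CUBIC))
E
```

```text
[ 0.46784931 -0.01206137  0.24349265] [5.80531217e-01 8.14237723e-01 3.55803295e-04 5.55674985e-04] [-0.18949805 -0.56403926 -0.75223216] 0.038832778653328806 6.45
```

View pics/h1.png

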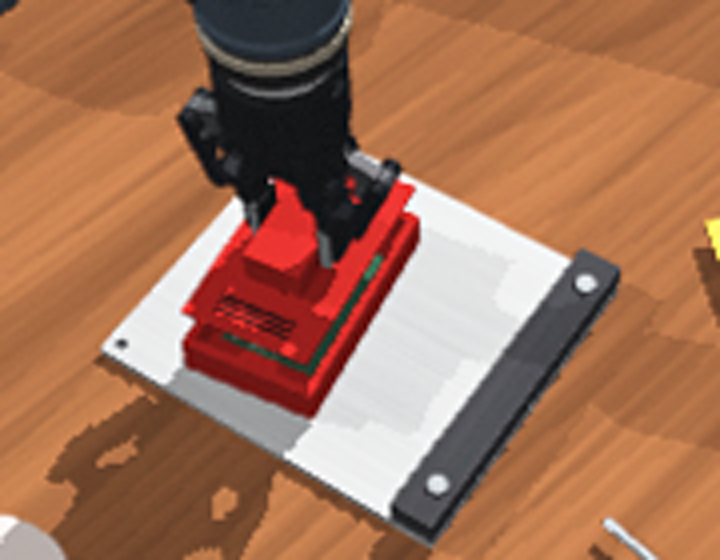

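The scene crop shows the cover hovering about 20 mm above the case, parallel to it, with the green board visible below (crop 260,350). I'll lower it gently while watching the force.

Emit:
drive_tool:
  motion: "0 0 -0.01 0 0 0 30; 0 0 -0.025 0 0 0 30; 0 0 -0.04 0 0 0 30; 0 0 -0.055 0 0 0 30; 0 0 -0.07 0 0 0 30"

```text
time_s: 6.87
ee_pos: [0.4675, -0.0121, 0.2284]
tool_rot: [0.581, 0.814, -0.0, -0.0]
contact_force: [0.8, 0.0, -0.8]
opening: 0.0388
finger_force: 60.6
```

Emit:
drive_tool:
  motion: "0 0 -0.01 0 0 0 30; 0 0 -0.02 0 0 0 30; 0 0 -0.03 0 0 0 30; 0 0 -0.03 0 0 0 30; 0 0 -0.03 0 0 0 30"

```text
time_s: 7.28
ee_pos: [0.4675, -0.0121, 0.2227]
tool_rot: [0.581, 0.814, -0.0, -0.0]
contact_force: [-0.5, -0.4, -1.7]
opening: 0.0389
finger_force: 60.6
```

Emit:
drive_tool:
  motion: "0 0 -0.007 0 0 0 30; 0 0 -0.014 0 0 0 30; 0 0 -0.02 0 0 0 30; 0 0 -0.025 0 0 0 30; 0 0 -0.025 0 0 0 30"

```text
time_s: 7.7
ee_pos: [0.4675, -0.0121, 0.2176]
tool_rot: [0.581, 0.814, -0.0, -0.0]
contact_force: [0.2, -0.3, -1.0]
opening: 0.0387
finger_force: 60.6
```

Emit:
drive_tool:
  motion: "0 0 -0.005 0 0 0 30; 0 0 -0.005 0 0 0 30"

```text
time_s: 7.87
ee_pos: [0.4676, -0.0122, 0.217]
tool_rot: [0.581, 0.814, 0.0, 0.0]
contact_force: [-0.7, 0.0, 2.9]
opening: 0.0387
finger_force: 61.0
```

Contact comes at exactly the expected seated height (0.217). Next I work out the fence pose from the first pictures.

```bash
python3 - <<'E'
from fit import *
np.set_printoptions(precision=4,suppress=True)
box=[(0,.03,-.11,.11,.008,.028)]; bedb=[(-.125,.125,-.11,.11,0,.008),(.095,.125,-.11,.11,.008,.028)]
F=[];B=[]
for n,c in(('top',(312,165)),('scene',(337,229))):
    im=cv2.imread(f'pics/{n}.png'); m=vision.camera_model(n); h=cv2.cvtColor(im,cv2.COLOR_BGR2HSV)
    k=((h[...,1]<60)&(h[...,2]<110)).astype(np.uint8); k=cv2.morphologyEx(k,cv2.MORPH_OPEN,np.ones((3,3)))
    t=min(comps(k,80),key=lambda t:np.hypot(*(t[2]-c))); print(n,t[1],t[2]); F.append((m,t[0]))
    k=(h[...,1]<60).astype(np.uint8); k=cv2.morphologyEx(k,cv2.MORPH_OPEN,np.ones((3,3)))
    t=min(comps(k,2000),key=lambda t:np.hypot(*(t[2]-c))); print(n,t[1],t[2]); B.append((m,t[0]))
for o in (F,F[:1],F[1:]): p,f=fit(o,box,[.593,.0246,.204]); print('fence',p[:2],np.degrees(p[2]),f)
for o in (B,B[:1],B[1:]): p,f=fit(o,bedb,[.5,.007,.204]); print('bed->fence',p[:2]+.095*np.array([np.cos(p[2]),np.sin(p[2])]),np.degrees(p[2]),f)
E
```

```text
top [269 150  85  29 998] [311.2836 163.9269]
top [ 269  150  103  112 6214] [316.9055 201.4952]
scene [ 308  193   57   73 1107] [335.5041 229.7281]
scene [ 236  161  129  105 5167] [307.2539 215.4885]
fence [0.5952 0.0241] 11.711087013340505 0.2177421928288058
fence [0.5933 0.0246] 11.340731569277168 0.037120982805336315
fence [0.5968 0.0246] 11.89326690652785 0.025917082700238767
bed->fence [0.5938 0.0247] 11.503287927177286 0.033788766252007996
bed->fence [0.5927 0.0244] 11.72427560105803 0.007098779795422604
bed->fence [0.5944 0.0264] 11.873890732428228 0.015258972819097867
```

Emit:
drive_tool:
  motion: "0.01 0.002 0.003 0 0 -0.03 30; 0.05 0.01 0.003 0 0 -0.06 30; 0.1 0.02 0.003 0 0 -0.09 30; 0.15 0.03 0.003 0 0 -0.123 30; 0.2 0.041 0.003 0 0 -0.123 30"

```text
time_s: 8.28
ee_pos: [0.5076, -0.0039, 0.2173]
tool_rot: [0.632, 0.775, -0.0, -0.0]
contact_force: [-2.4, -0.5, -0.2]
opening: 0.0388
finger_force: 60.7
```

Emit:
drive_tool:
  motion: "0.04 0.008 0 0 0 0 30; 0.08 0.016 0 0 0 0 30; 0.11 0.023 0 0 0 0 30; 0.13 0.027 0 0 0 0 30; 0.14 0.029 0 0 0 0 30"

```text
time_s: 8.7
ee_pos: [0.536, 0.002, 0.2173]
tool_rot: [0.632, 0.775, -0.0, -0.0]
contact_force: [-1.9, -0.0, -0.8]
opening: 0.0387
finger_force: 60.7
```

```bash
python3 - <<'E'
from h import *
a=cap('scene'); b=cap('top'); s=robot.get_state(); print(s['ee_pos'],s['tool_rot'],s['contact_force'],s['opening'],s['time_s'])
A=cv2.resize(a[150:280,240:390][:,:,::-1],None,fx=4,fy=4,interpolation=cv2.INTER_CUBIC)
cv2.imwrite('pics/h2.png',A)
E
```

```text
[0.53579918 0.00194467 0.21732735] [6.31691139e-01 7.75220163e-01 4.71677008e-05 4.30614151e-05] [-0.21406657 -0.46019985 -1.28586314] 0.03896859535620079 8.8
```

View pics/h2.png

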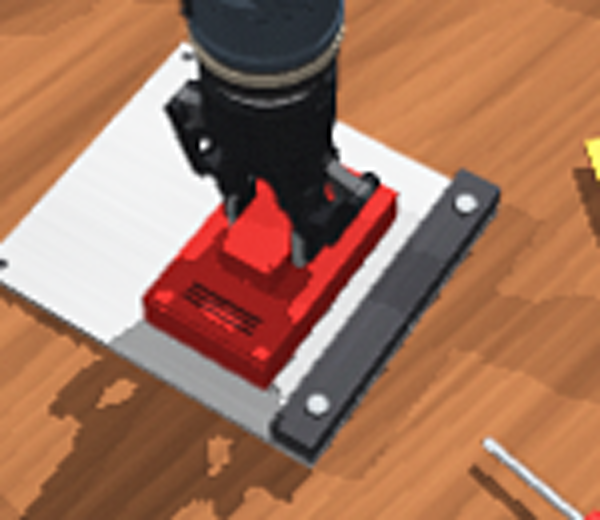

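The crop shows the cover flat on the case (no gap), nearly parallel to the fence, about 17 mm short of it. I continue slowly.

Emit:
drive_tool:
  motion: "0.015 0.003 0 0 0 0 30; 0.03 0.006 0 0 0 0 30; 0.045 0.009 0 0 0 0 30; 0.06 0.012 0 0 0 0 30; 0.068 0.014 0 0 0 0 30"

```text
time_s: 9.22
ee_pos: [0.5496, 0.0047, 0.2174]
tool_rot: [0.632, 0.775, 0.0, 0.0]
contact_force: [-1.7, -0.8, -0.7]
opening: 0.0384
finger_force: 60.7
```

Emit:
drive_tool:
  motion: "0.005 0.001 0 0 0 0 30; 0.01 0.002 0 0 0 0 30; 0.01 0.002 0 0 0 0 30"

```text
time_s: 9.47
ee_pos: [0.5512, 0.0051, 0.2174]
tool_rot: [0.632, 0.775, -0.0, -0.0]
contact_force: [-0.1, -0.2, -1.2]
opening: 0.0387
finger_force: 60.7
```

Emit:
drive_tool:
  motion: "0.005 0.001 0 0 0 0 30; 0.01 0.002 0 0 0 0 30; 0.01 0.002 0 0 0 0 30"

```text
time_s: 9.72
ee_pos: [0.5533, 0.0055, 0.2174]
tool_rot: [0.632, 0.775, 0.0, 0.0]
contact_force: [-0.5, 0.1, 0.4]
opening: 0.0388
finger_force: 60.7
```

Emit:
drive_tool:
  motion: "0.005 0.001 0 0 0 0 30; 0.005 0.001 0 0 0 0 30; 0.005 0.001 0 0 0 0 30"

```text
time_s: 9.97
ee_pos: [0.5542, 0.0057, 0.2174]
tool_rot: [0.632, 0.775, 0.0, 0.0]
contact_force: [-0.6, 0.3, -1.5]
opening: 0.0387
finger_force: 60.7
```

Emit:
drive_tool:
  motion: "0.005 0.001 0 0 0 0 30; 0.005 0.001 0 0 0 0 30"

```text
time_s: 10.13
ee_pos: [0.5552, 0.0059, 0.2174]
tool_rot: [0.632, 0.775, -0.0, -0.0]
contact_force: [-0.7, 0.6, -0.2]
opening: 0.0385
finger_force: 60.7
```

Emit:
drive_tool:
  motion: "0.005 0.001 0 0 0 0 30; 0.005 0.001 0 0 0 0 30"

```text
time_s: 10.3
ee_pos: [0.5557, 0.006, 0.2173]
tool_rot: [0.632, 0.775, -0.001, -0.0]
contact_force: [-5.1, -1.6, 1.9]
opening: 0.0389
finger_force: 61.0
```

Contact with the fence. Now I build up the diagonal push.

Emit:
drive_tool:
  motion: "0.003 0.0006 -0.004 0 0 0 30; 0.005 0.001 -0.008 0 0 0 30; 0.005 0.001 -0.008 0 0 0 30; 0.005 0.001 -0.008 0 0 0 30"

```text
time_s: 10.63
ee_pos: [0.5559, 0.0061, 0.217]
tool_rot: [0.632, 0.775, -0.001, -0.001]
contact_force: [-13.5, -3.1, 19.0]
opening: 0.0389
finger_force: 63.1
```

Emit:
drive_tool:
  motion: "0.002 0.0004 0 0 0 0 30; 0.004 0.0008 0 0 0 0 30; 0.004 0.0008 0 0 0 0 30; 0.004 0.0008 0 0 0 0 30; 0.004 0.0008 0 0 0 0 30"

```text
time_s: 11.05
ee_pos: [0.5561, 0.0061, 0.217]
tool_rot: [0.632, 0.775, -0.001, -0.001]
contact_force: [-16.1, -3.3, 21.8]
opening: 0.0386
finger_force: 63.4
```

```bash
python3 - <<'E'
from h import *
a=cap('scene'); b=cap('top'); s=robot.get_state(); print(s['ee_pos'],s['tool_rot'],s['contact_force'],s['moment'],s['opening'],s['time_s'])
A=cv2.resize(a[160:280,270:390][:,:,::-1],(480,480),interpolation=cv2.INTER_CUBIC)
B=cv2.resize(b[140:230,270:390][:,:,::-1],(320,240),interpolation=cv2.INTER_CUBIC); B=cv2.copyMakeBorder(B,0,240,0,0,cv2.BORDER_CONSTANT)
cv2.imwrite('pics/h3.png',np.hstack([A,B]))
E
```

```text
[0.55611221 0.0061403  0.21700382] [ 0.63184383  0.77509416 -0.0012943  -0.00086477] [-16.3528134   -3.37008914  21.70189635] [-0.61544264  2.99793256  0.18987383] 0.03858914318190348 11.15
```

View pics/h3.png

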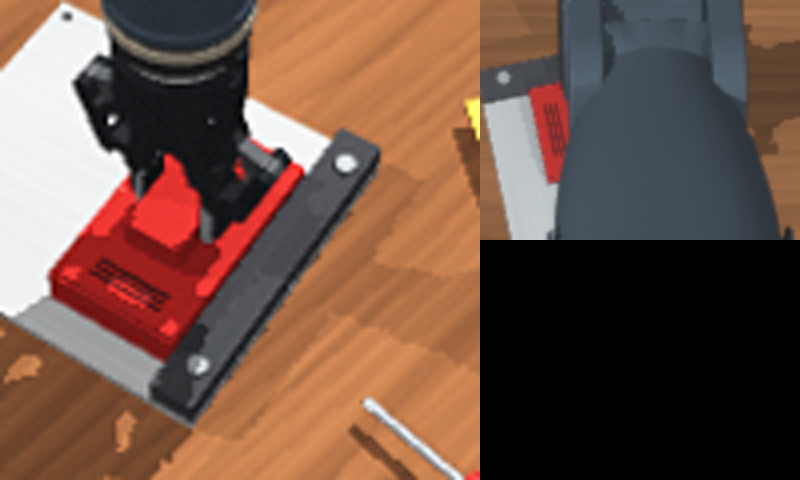

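The crop shows the case's long side flush along the fence (no gap from (165,355) to (300,170)), with the cover home. Forward force is 17 N and down is 22 N. I shift a little more towards forward, so plate friction doesn't take up the fence push.

Emit:
drive_tool:
  motion: "0.003 0.0006 0.001 0 0 0 30; 0.006 0.0012 0.002 0 0 0 30; 0.008 0.0016 0.002 0 0 0 30; 0.008 0.0016 0.002 0 0 0 30; 0.008 0.0016 0.002 0 0 0 30"

```text
time_s: 11.57
ee_pos: [0.5567, 0.0063, 0.217]
tool_rot: [0.632, 0.775, -0.002, -0.002]
contact_force: [-21.4, -4.4, 23.3]
opening: 0.0389
finger_force: 63.5
```

Emit:
drive_tool:
  motion: "0 0 0 0 0 0 30; 0 0 0 0 0 0 30; 0 0 0 0 0 0 30; 0 0 0 0 0 0 30; 0 0 0 0 0 0 30"

```text
time_s: 11.98
ee_pos: [0.5567, 0.0062, 0.217]
tool_rot: [0.632, 0.775, -0.002, -0.002]
contact_force: [-20.7, -5.2, 25.0]
opening: 0.0388
finger_force: 63.5
```

Emit:
drive_tool:
  motion: "0 0 0.002 0 0 0 30; 0 0 0.004 0 0 0 30; 0 0 0.004 0 0 0 30; 0 0 0.004 0 0 0 30; 0 0 0.004 0 0 0 30"

```text
time_s: 12.4
ee_pos: [0.5568, 0.0063, 0.2172]
tool_rot: [0.632, 0.775, -0.002, -0.002]
contact_force: [-16.7, -4.6, 15.3]
opening: 0.0383
finger_force: 62.7
```

Emit:
drive_tool:
  motion: "0.002 0.0004 0 0 0 0 30; 0.002 0.0004 0 0 0 0 30; 0.002 0.0004 0 0 0 0 30; 0.002 0.0004 0 0 0 0 30; 0.002 0.0004 0 0 0 0 30"

```text
time_s: 12.82
ee_pos: [0.557, 0.0063, 0.2172]
tool_rot: [0.632, 0.775, -0.003, -0.002]
contact_force: [-19.0, -5.6, 17.2]
opening: 0.0387
finger_force: 62.7
```

Emit:
drive_tool:
  motion: "0 0 0 0 0 0 30; 0 0 0 0 0 0 30; 0 0 0 0 0 0 30; 0 0 0 0 0 0 30; 0 0 0 0 0 0 30"

```text
time_s: 13.23
ee_pos: [0.557, 0.0063, 0.2172]
tool_rot: [0.632, 0.775, -0.003, -0.002]
contact_force: [-19.8, -3.5, 17.1]
opening: 0.0388
finger_force: 62.7
```

```bash
python3 - <<'E'
from h import *
a=cap('scene'); s=robot.get_state(); print(s['contact_force'],s['time_s'])
cv2.imwrite('pics/h4.png',cv2.resize(a[165:275,265:385][:,:,::-1],None,fx=5,fy=5,interpolation=cv2.INTER_CUBIC))
E
```

```text
[-19.49085401  -5.15835434  16.78377821] 13.2833
```

View pics/h4.png

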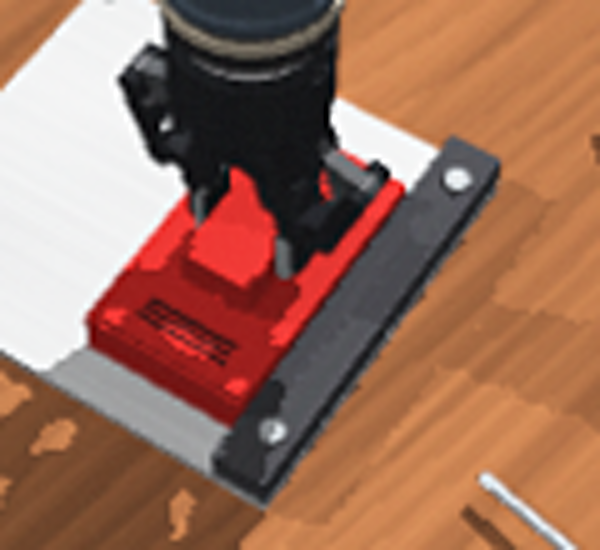

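The crop shows the cover home on the case, with its long side flush along the fence from (235,420) to (405,190). The push is steady at about 20 N forward and 17 N down, so I'm handing in while holding it.

```bash
python3 -c "
from workcell import robot
print(robot.job_done())"
```

```text
the job is handed in; nothing more can be done
None
```

I handed the job in at about 13 s: the red cover is seated on the case, the case's long side looks flush along the fence in the last picture, and the arm is still holding the diagonal push at about 20 N forward and 17 N down. I did not go near the spool, mouse or screwdriver.

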